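# Close the loaded vial cassette and show its barcode to the code reader

### The arm

A 6-joint arm with a two-finger parallel gripper is mounted at the origin on the work surface. World frame = base frame: x ahead of the robot, y to its left, z up, the work surface at z = 0. Lengths are in m, angles in degrees, forces in N, time in s.
With the tool pointing down it reaches from about 0.25 to 0.725 m from the base axis. Payload 9.7 kg.
Tool frame: the origin (TCP) lies on the centre line of the jaws, within the pads' length; the fingertips stand 14 mm ahead of it and the grasp point (between the pads) lies 5 mm behind it; z points along the fingers, y is the line along which they close (so a half turn about z gives the same grasp; the last joint's range is limited). The gripper opens to 85 mm and grips with 20 to 120 N. Pads are 22 mm wide; open, the fingers measure 114 mm over their backs; the gripper's body (76 mm by 85 mm) begins 54 mm behind the grasp point. The pads swing forward as they close: fully open they stand 13 mm farther back than shut.
Start: joints at [-76.49, 4.979, 10.078, 95.1, 0, 90], TCP at [0.128, -0.535, 0.245] pointing down, gripper open.
Joint ranges: [-179.16, 179.16], [-48.56, 103.87], [-65.8, 70.77], [-126.05, 130.52], [-82.76, 87.17], [-180, 180]. Speed limits (degrees/s): [127.2, 127.2, 147.25, 180, 180, 180].

### API

Orientations are given as [roll, pitch, yaw] about the fixed x, y, z axes, in that order (R = Rz(yaw) Ry(pitch) Rx(roll)).
In Python, from workcell import bot, camera, get_calibration, ticket gives the robot as it stands. The module is installed in compiled form; this text tells all that it offers.
- The arm moves only by the tool send_rows, never from a script. Its arguments are lists of equal length, an entry for each row: "linear": the shift along the tool's x, y, z in m, a list of three; "twist": the turn, a rotation vector about the tool's x, y, z in units of 10 degrees (1.0 is 10 degrees), a list of three; "gripper": the opening in per cent of the stroke, from 0 (shut) to 100 (fully open). In form: {"linear": [[x, y, z], ...], "twist": [[wx, wy, wz], ...], "gripper": [gripper, ...]}. A call has 1 to 8 rows; each row shifts and turns the commanded pose from where the row before left it, along the tool's axes as they then stand; what a row does not reach is not made up. A row lasts 1/8 s, in which the tool goes at most 62.5 mm and 10.7 degrees, less where a joint would pass 70% of its speed; a pose out of reach is approached as far as the arm can. A call with a gripper value outside its range is refused whole. The fingers move at their own pace and stop on an object; "grip_force" is the grip in N (left out, the last holds). Time passes only in rows, so rows that do not move let the fingers close. It gives the time, the measured TCP pose, the force, the opening and the grip force at its end, in the units of the state.
- bot.get_obs(): the state, without advancing time (a new reading comes with each control period).
- camera(name): name is "scene" or "top" or "wrist"; returns the picture (400x640x3 uint8, red, green, blue); there is no depth.
- get_calibration(name): a dict with "fx", "fy", "cx", "cy" (pixels), "k1" (the pictures are not rectified: a ray, as slopes to the right and down, at radius r is drawn at 1 + k1 r^2 times it, then the intrinsics apply), "origin" and "orientation" of the camera in the world; the wrist camera has in their place "hand_eye" (4x4, takes a point from camera to tool coordinates, whose origin is the TCP and whose axes are the flange's). Camera axes: x right, y down, z forward; pixel columns grow to the right and rows downward; lengths in m; the calibration is good to about 2 mm. A picture is of the moment at which its call begins: read the wrist's pose just before it. get_calibration takes no time and is no camera call.
- ticket.job_done(): hands the job in; it is judged then, once.
The state is a dict: "time": time; "q": joint angles; "qd": joint speeds; "joint_efforts": joint torques, N m; "ee_pos": TCP position; "tcp_rot": TCP orientation; "wrist_force": force on the tool from outside, world axes, zero at the start; "torque": the same for the moment, N m; "opening": finger opening in m; "grasp_force": force on a finger pad.
Only numpy, scipy, OpenCV 4.12 (cv2) and the standard library are available. Lean on these libraries where they do the work, as an engineer would, in place of code of your own. Each camera call takes 0.05 s, during which the arm holds its last target. There are 200 camera calls.

### The job

The open white vial cassette has just been loaded: shut its hinged lid fully down while it stands in its nest, then lift the cassette out and show its barcode end to the code-reading camera, with the barcode centred in front of the lens at lens height, about 12 cm from it, squarely facing it and the cassette level. Keep the cassette upright and its lid shut on the way, do not move the camera, and leave the closed grey cassette and everything else on the bench alone. Finish while still holding the cassette there in the gripper, at rest and touching nothing else.

Things in the scene. Friction and masses are not known exactly. Their poses are not given: they have to be found in the camera images.
- cassette: white box 112 x 50 x 42 mm (own x, y, z), ten amber vials with blue caps inside, 0.25 to 0.45 kg. Origin: centre of its underside, at the start 6 mm above the bench in its nest; x along its length, z up. Barcode on its -x end, which at first points to the robot's right within about 22 degrees; long sides (+y, -y) free to grip at mid length. Lid hinged along the +y top edge, the robot's side.
- barcode (a point): centre of the barcode (white label with black bars) on the cassette's -x end, 57 mm from the cassette's middle and 21 mm above its underside; axes as the cassette's
- lid (a joint): angle of the cassette's lid in rad: 0 fully shut, 1.57 upright, 2.2 fully open, leaning back towards the robot. The hinge is stiff enough that the lid stays wherever it is left (about 0.5 N at the free edge moves it), so it must be pushed all the way down.
- lid_hinge (a point): middle of the lid's hinge line, which runs along the cassette's x axis, 23 mm to the +y side of its middle and 42 mm above its underside. The lid is a clear plate with a blue frame, 104 mm along the hinge, 46 mm from hinge to free edge, 4 mm thick; shut, its top is 47 mm above the cassette's underside and it stays inside the cassette's outline
- lid_edge (a point): middle of the lid's free edge, 46 mm from the hinge; shut, it lies above the cassette's -y side
- nest: aluminium loading nest, fixed to the bench, under the cassette: plate 150 x 84 x 6 mm (own x, y, z), origin at the centre of its underside, axes almost parallel to the cassette's. Black lips 8 mm high above the plate stand 2 mm outside the cassette, across both its ends and at the four corners of its long sides (from 44 mm to 58 mm from the middle), leaving the middle of the sides free. The cassette lifts straight up out of it
- lens (a point): front face of the code-reading camera's lens (black barrel 34 mm across on a white housing 56 mm wide, 48 mm high). The camera looks level along the -x axis of this point; z up. Its height is 155 to 225 mm above the bench and varies
- focus (a point): point in the air 120 mm straight in front of the lens, where the barcode's centre has to be; axes as the lens's, so the lens lies towards +x
- reader: foot of the code-reading camera, fixed: black 120 x 100 x 14 mm with an aluminium column 20 mm thick, 290 mm high, up its middle; origin at the centre of its underside; the camera looks to its -x
- reader_head (a joint): how far the camera's head has been slid up its column, in m (0 to 0.09); it is clamped and not to be moved
- nest_other: second nest, same as the first, fixed, under the other cassette; origin at the centre of its underside
- cassette_other: bystander: grey closed cassette with black-framed lid and red caps, 112 x 50 x 47 mm, in the second nest; origin at the centre of its underside
- amber_bottle: bystander: capped amber bottle 56 mm across, 130 mm high; origin at the centre of its underside
- jar: bystander: glass jar 60 mm across, 75 mm high; origin at the centre of its underside
- beaker: bystander: glass beaker 68 mm across, 85 mm high; origin at the centre of its underside
- screwdriver: bystander: screwdriver lying flat, about 200 mm long along its x axis
- parts_tray: bystander: open steel tray 110 x 90 x 30 mm; origin at the centre of its underside
- spare_nut: bystander: brass ring nut 28 mm across, 12 mm high; origin at the centre of its underside
Mind the look-alikes: they are no part of the job. Leave any orange look-alike of the nest alone.

How it is judged (in metres and radians):
On the way, in this order (a step that is already met when the one before it is completed fails the run):
1. the lid is fully shut while the cassette stands in its nest (value of joint lid below 0.06 rad and z of cassette in the frame of nest below 0.012 m and horizontal distance between cassette and nest below 0.012 m), for 0.2 s.
2. the cassette is lifted out of its nest in the gripper, lid shut (value of joint lid below 0.08 rad and z of cassette in the frame of nest above 0.05 m and contact force between the fingers and cassette above 1 N), for 0.2 s.
At the end, for the whole second after the job is handed in: the gripper holds the cassette in the air, at rest, lid shut (under 0.08 rad), level within 0.15 rad; the barcode's centre is 90 to 150 mm in front of the lens and within 20 mm of its axis sideways and in height, its end faces the lens within 0.2 rad, and nothing but the gripper carries it (value of joint lid below 0.08 rad and angle between cassette's own z axis and vertical below 0.15 rad and x of barcode in the frame of focus between -0.03 and 0.03 m and y of barcode in the frame of focus between -0.02 and 0.02 m and z of barcode in the frame of focus between -0.02 and 0.02 m and x of cassette in the frame of focus below -0.025 m and angle between the x axis of cassette and the x axis of focus, either way round below 0.2 rad and height (world z) of cassette above 0.08 m and contact force between the fingers and cassette above 1 N and contact force between cassette and reader below 0.2 N and linear speed of cassette below 0.03 m/s and angular speed of cassette below 0.2 rad/s); the arm keeps its last pose, push and grip.
It fails at once if the cassette is tipped by more than about 25 degrees (angle between cassette's own z axis and vertical above 0.45 rad).
It fails at once if the cassette is lifted or carried with its lid open (z of cassette in the frame of nest above 0.03 m and value of joint lid above 0.25 rad).
It fails at once if the camera's head is shifted by more than 8 mm (distance of lens from where it was at the start of the episode above 0.008 m).
It fails at once if the other cassette, bottle, jar, beaker, screwdriver, tray or nut is moved by more than 2 cm (distance of any of cassette_other, amber_bottle, jar, beaker, screwdriver, parts_tray, spare_nut from where it was at the start of the episode above 0.02 m).
It also fails if it takes over 45 s, if anything falls off the work surface, if the arm or the gripper's body presses on something with over 40 N, if the wrist force passes 120 N, or if a joint passes its speed limit or range.

## Working session

There is one attempt and no reset: what is moved stays moved. The work goes in short steps, Python scripts to look and compute and a tool call to move; the robot and the scene stay as the last step left them, time stands still between calls to the robot, and variables do not carry over. Pictures are saved under pics/ and viewed, at most 10 in all, crops included, and the job is handed in when it is done.

Besides the shell and the picture viewer there is one more tool, called after "Emit:" as name(argument=value, ...) on one line, values as JSON. send_rows: Moves the arm, as the interface text tells. Its arguments: {"type":"object","properties":{"linear":{"type":"array"},"twist":{"type":"array"},"gripper":{"type":"array"},"grip_force":{"type":"number"}},"required":["linear","twist","gripper"]}

```bash
mkdir -p pics
python3 - <<'E'
from workcell import bot,camera,get_calibration
import cv2
print(bot.get_obs())
for n in("scene","top","wrist"):
    c=get_calibration(n);print(n,c)
    if n!="wrist": cv2.imwrite(f"pics/{n}0.png",cv2.cvtColor(camera(n),cv2.COLOR_RGB2BGR))
E
```

```text
{'time': 0.0, 'q': array([-7.64882833e+01,  5.01063532e+00,  1.00345235e+01,  9.51001941e+01,
        2.31063331e-03,  9.00014161e+01]), 'qd': array([-0.07900746,  0.03908865,  0.05630357, -0.03310835, -0.12579853,
        0.00995977]), 'joint_efforts': array([-5.21439506e-04, -5.20384526e+01,  4.64803898e+01,  1.61192886e-02,
       -5.22390314e-05, -7.52912740e-06]), 'ee_pos': array([ 0.12846454, -0.53456492,  0.24458815]), 'tcp_rot': array([-1.79923694e+02, -2.30874527e-03,  1.35102975e+01]), 'wrist_force': array([ 0.32731137, -1.12831329,  0.02551653]), 'torque': array([ 0.0428211 ,  0.06274375, -0.02025275]), 'grasp_force': 0.0, 'opening': 0.08567142662346763}
scene {'fx': 516.3807221849779, 'fy': 516.3807221849779, 'cx': 315.3475483372778, 'cy': 198.86166146468832, 'k1': -0.07790696782014024, 'origin': array([ 1.50774258, -0.16068384,  1.08781256]), 'orientation': array([-133.6255027 ,   -0.43427116,   83.27854725])}
top {'fx': 364.4207557678686, 'fy': 364.4207557678686, 'cx': 317.8598436872137, 'cy': 206.98028066976843, 'k1': 0.01800099832897351, 'origin': array([ 0.33533838, -0.01333279,  1.16134107]), 'orientation': array([-170.07560635,    0.82062474,  -91.68143884])}
wrist {'fx': 336.5198452050443, 'fy': 336.5198452050443, 'cx': 322.9082683569094, 'cy': 199.72653159285576, 'k1': -0.01702862009240479, 'hand_eye': array([[ 1.01227877e-03, -9.56189531e-01, -2.92746572e-01,
         7.41247358e-02],
       [ 9.99999008e-01,  6.81170377e-04,  1.23297699e-03,
         4.53826395e-05],
       [-9.79549395e-04, -2.92747530e-01,  9.56189272e-01,
        -1.28505868e-01],
       [ 0.00000000e+00,  0.00000000e+00,  0.00000000e+00,
         1.00000000e+00]])}
```

View pics/scene0.png

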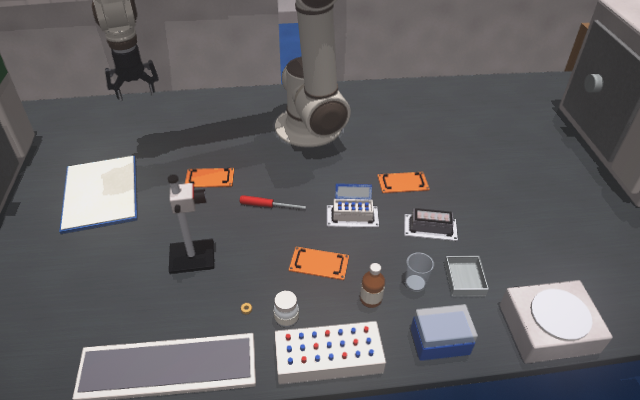

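View pics/top0.png

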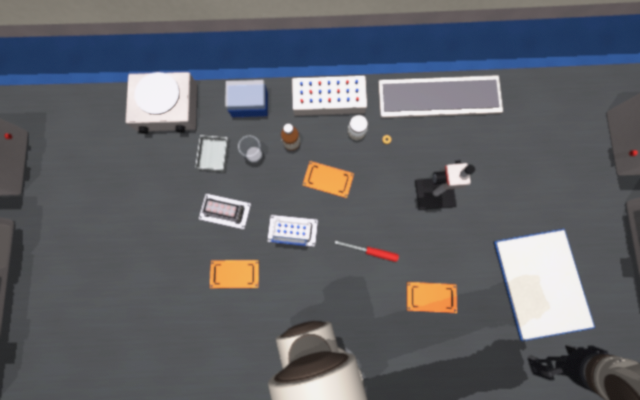

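The open white cassette is at scene (353,205) and top (293,232), with its lid leaning back towards the robot. The look-alikes are the grey closed cassette at scene (432,222) and the four orange nests. The reader is at scene (190,225) and top (435,190). I'll confirm all this in one enlarged montage.

Run:
```python
import cv2,numpy as np
s=cv2.imread("pics/scene0.png");t=cv2.imread("pics/top0.png")
def cr(im,x,y,w,h,k): return cv2.resize(im[y:y+h,x:x+w],(400,300),interpolation=cv2.INTER_CUBIC)
a=cr(s,313,170,80,60,5);b=cr(s,150,165,80+40,90,0);c=cr(t,255,205,80,60,5);d=cr(t,400,150,80,60,5)
cv2.imwrite("pics/m1.png",np.vstack([np.hstack([a,b]),np.hstack([c,d])]))
```

```text
(no output)
```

View pics/m1.png

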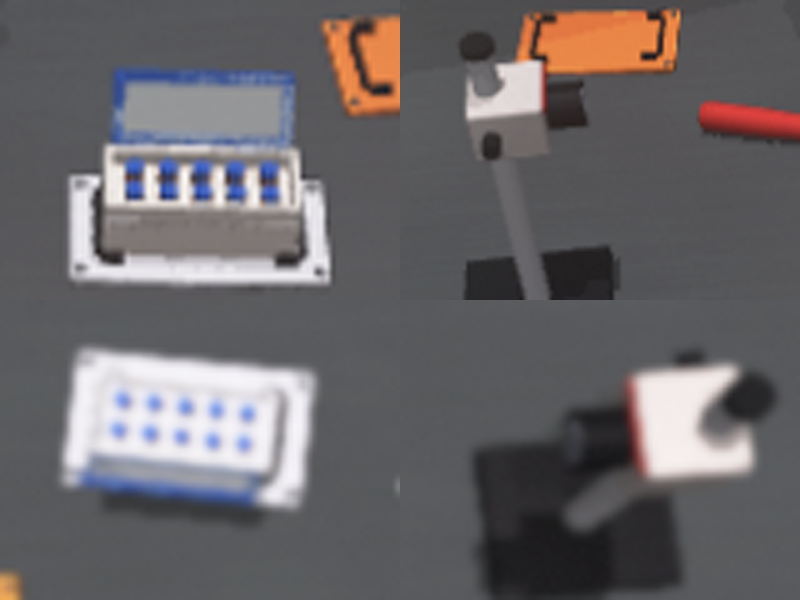

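```bash
cat > h.py <<'E'
import numpy as np,cv2
from scipy.spatial.transform import Rotation as R
from workcell import bot,camera,get_calibration
def cam(n,obs=None):
    c=get_calibration(n)
    if n=="wrist":
        o=obs or bot.get_obs(); T=c["hand_eye"]; Rt=R.from_euler('xyz',o["tcp_rot"],degrees=True).as_matrix()
        return c,Rt@T[:3,:3],o["ee_pos"]+Rt@T[:3,3]
    return c,R.from_euler('xyz',c["orientation"],degrees=True).as_matrix(),np.array(c["origin"])
def ray(C,uv):
    c,M,o=C; d=np.array([(uv[0]-c["cx"])/c["fx"],(uv[1]-c["cy"])/c["fy"]]); s=d.copy()
    for _ in range(10): s=d/(1+c["k1"]*(s@s))
    v=M@np.r_[s,1]; return o,v/np.linalg.norm(v)
def onz(C,uv,z):
    o,v=ray(C,uv); return o+v*(z-o[2])/v[2]
def proj(C,p):
    c,M,o=C; q=M.T@(np.array(p)-o); s=q[:2]/q[2]; s=s*(1+c["k1"]*(s@s)); return np.array([c["fx"]*s[0]+c["cx"],c["fy"]*s[1]+c["cy"]])
def tri(obs):
    A=np.zeros((3,3));b=np.zeros(3)
    for C,uv in obs:
        o,v=ray(C,uv);P=np.eye(3)-np.outer(v,v);A+=P;b+=P@o
    return np.linalg.solve(A,b)
E
python3 - <<'E'
from h import *
np.set_printoptions(precision=4,suppress=True)
T=cam("top");S=cam("scene")
ct=np.array([onz(T,p,.006) for p in[(271.4,214.6),(318,219.6),(314.6,246.4),(267.4,242)]])
cs=np.array([onz(S,p,.006) for p in[(327,205.4),(378.4,206.4),(379,226.6),(327,225.4)]])
print(ct,ct.mean(0),cs,cs.mean(0),sep="\n")
L=tri([(T,(434.8,178)),(S,(205.2,196.2))]);print("lens",L,proj(T,L),proj(S,L))
ft=np.array([onz(T,p,.014) for p in[(415,180),(453.6,178),(456.4,206),(417,209.6)]]);print(ft,ft.mean(0))
h=np.array([onz(T,p,L[2]+.024) for p in[(446,165),(468,163),(470.4,183.6),(448,185.6)]]);print(h)
# barrel back in top
print(onz(T,(446.6,177.4),L[2]))
E
```

```text
[[ 0.5178  0.1472  0.006 ]
 [ 0.4969 -0.002   0.006 ]
 [ 0.4119  0.0113  0.006 ]
 [ 0.4303  0.1605  0.006 ]]
[0.4642 0.0792 0.006 ]
[[0.4135 0.0117 0.006 ]
 [0.4346 0.1644 0.006 ]
 [0.5166 0.1491 0.006 ]
 [0.4952 0.0007 0.006 ]]
[0.465  0.0815 0.006 ]
lens [ 0.5677 -0.3148  0.2222] [434.7041 178.0002] [205.1025 196.1801]
[[ 0.6147 -0.3182  0.014 ]
 [ 0.6172 -0.4419  0.014 ]
 [ 0.5257 -0.4422  0.014 ]
 [ 0.518  -0.3173  0.014 ]] [ 0.5689 -0.3799  0.014 ]
[[ 0.5952 -0.3389  0.2462]
 [ 0.5986 -0.3955  0.2462]
 [ 0.544  -0.3962  0.2462]
 [ 0.5407 -0.3391  0.2462]]
[ 0.5683 -0.346   0.2222]
```

Confirmed: the white cassette's nest centre is about (0.4645, 0.080) with +x yaw about 82°. The lens is near (0.568, -0.315, 0.222) and looks at about 93°. Next I turn the tool to yaw 82°, shut the fingers and fly to the robot side of the lid.

Emit:
send_rows(linear=[[0,0,0],[0,0,0],[0,0,0],[0,0,0],[0,0,0],[0,0,0],[0,0,0],[0,0,0]], twist=[[0,0,-0.98],[0,0,-0.98],[0,0,-0.98],[0,0,-0.98],[0,0,-0.98],[0,0,-0.98],[0,0,-0.97],[0,0,0]], gripper=[0,0,0,0,0,0,0,0], grip_force=40)

```text
time: 1.1
ee_pos: [0.1285, -0.5347, 0.2449]
tcp_rot: [-180.0, -0.0, 81.9]
wrist_force: [-0.6, -0.3, 0.4]
opening: 0.0001
grasp_force: 0.0
```

Emit:
send_rows(linear=[[0.05,0.013,0],[0.05,0.013,0],[0.05,0.013,0],[0.05,0.013,0],[0.05,0.013,0],[0.05,0.013,0],[0.05,0.013,0],[0.05,0.013,0]], twist=[[0,0,0],[0,0,0],[0,0,0],[0,0,0],[0,0,0],[0,0,0],[0,0,0],[0,0,0]], gripper=[0,0,0,0,0,0,0,0])

```text
time: 2.1
ee_pos: [0.2873, -0.1516, 0.2453]
tcp_rot: [180.0, 0.0, 81.7]
wrist_force: [1.1, 0.1, 0.9]
opening: -0.0001
grasp_force: 0.0
```

Emit:
send_rows(linear=[[0.042,0.0095,0],[0.042,0.0095,0],[0.042,0.0095,0],[0.042,0.0095,0],[0.042,0.0095,0],[0.042,0.0095,0],[0,0,0],[0,0,0]], twist=[[0,0,0],[0,0,0],[0,0,0],[0,0,0],[0,0,0],[0,0,0],[0,0,0],[0,0,0]], gripper=[0,0,0,0,0,0,0,0])

```text
time: 3.1
ee_pos: [0.3783, 0.0884, 0.2452]
tcp_rot: [-180.0, 0.0, 81.9]
wrist_force: [0.3, 1.0, 0.8]
opening: 0.0
grasp_force: 0.0
```

Run:
```python
from h import *
import json
o=bot.get_obs();im=camera("wrist");cv2.imwrite("pics/w1.png",im[:,:,::-1])
json.dump({k:list(o[k]) for k in("ee_pos","tcp_rot")},open("w1.json","w"));print(o["ee_pos"],o["tcp_rot"])
C=cam("wrist",o);print(proj(C,(.4645,.08,.006)))
```

```text
[0.37832359 0.08835764 0.24517913] [-1.79973887e+02  2.06268463e-02  8.19103370e+01]
[401.44586446 163.2057233 ]
```

View pics/w1.png

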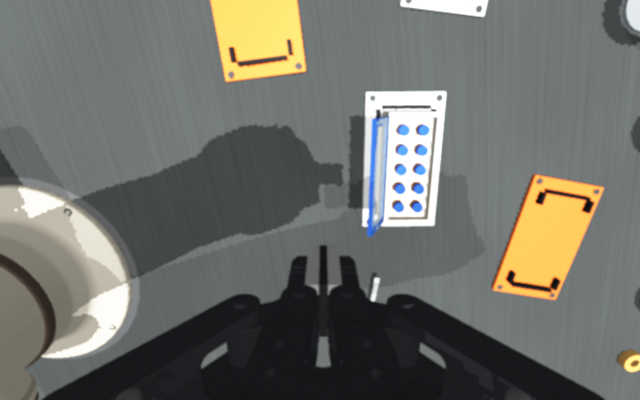

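The nest plate corners are at (366,92), (447,92), (435,227) and (363,225), and the lid stands open to its left (the robot's side). I'll compute the pose from these.

Run:
```python
from h import *
import json
np.set_printoptions(precision=4,suppress=True)
o={k:np.array(v) for k,v in json.load(open("w1.json")).items()};C=cam("wrist",o)
c=np.array([onz(C,p,.006) for p in[(366,92),(447,92),(435,227),(363,225)]]);print(c,c.mean(0))
m=(c[0]+c[1]-c[2]-c[3]);print("yaw",np.degrees(np.arctan2(m[1],m[0])))
v=np.array([onz(C,p,.044) for p in[(402,130),(423,129),(417,206),(398,206)]]);print(v,v.mean(0))
m=(v[0]+v[1]-v[2]-v[3]);print("yaw",np.degrees(np.arctan2(m[1],m[0])))
for y in (82,):
    a=np.radians(y);X=np.array([np.cos(a),np.sin(a),0]);Y=np.array([-X[1],X[0],0])
    n=np.array([.4645,.08,0])
    for th in(1.57,1.9,2.2):
        for s in(-52,52):
            print(th,s,proj(C,n+X*s/1e3+Y*(.023-.046*np.cos(th))+[0,0,.048+.046*np.sin(th)]))
```

```text
[[ 0.4334  0.1603  0.006 ]
 [ 0.5173  0.1487  0.006 ]
 [ 0.4981 -0.0013  0.006 ]
 [ 0.4146  0.0131  0.006 ]] [0.4659 0.0802 0.006 ]
yaw 82.73973755720316
[[0.4595 0.1208 0.044 ]
 [0.4797 0.119  0.044 ]
 [0.4693 0.0416 0.044 ]
 [0.4499 0.0443 0.044 ]] [0.4646 0.0814 0.044 ]
yaw 82.59217368290265
1.57 -52 [393.8004 238.6573]
1.57 52 [401.5951 120.5524]
1.9 -52 [376.8733 237.5755]
1.9 52 [382.742 120.325]
2.2 -52 [362.6753 234.8434]
2.2 52 [366.8881 119.8007]
```

Emit:
send_rows(linear=[[0.004,0,0.04],[0,0,0.04],[0,0,0.04],[0,0,0.04],[0,0,0],[0,0,0]], twist=[[0,0,-0.06],[0,0,0],[0,0,0],[0,0,0],[0,0,0],[0,0,0]], gripper=[0,0,0,0,0,0])

```text
time: 3.9
ee_pos: [0.3797, 0.0921, 0.087]
tcp_rot: [179.9, -0.0, 82.5]
wrist_force: [0.2, -0.0, 0.2]
opening: -0.0002
grasp_force: 0.0
```

Emit:
send_rows(linear=[[0,0.011,0],[0,0.011,0],[0,0.011,0],[0,0.011,0],[0,0.011,0],[0,0.011,0],[0,0.011,0],[0,0.011,0]], twist=[[0,0,0],[0,0,0],[0,0,0],[0,0,0],[0,0,0],[0,0,0],[0,0,0],[0,0,0]], gripper=[0,0,0,0,0,0,0,0])

```text
time: 4.9
ee_pos: [0.4671, 0.0811, 0.0853]
tcp_rot: [180.0, -0.0, 82.6]
wrist_force: [0.3, -0.4, -0.2]
opening: 0.0001
grasp_force: 0.1
```

Emit:
send_rows(linear=[[0,0.002,0.003],[0,0.002,0.003],[0,0.001,0.003],[0,0,0.003],[0,0,0.002],[0,0,0.001],[0,0,0.001],[0,0,0]], twist=[[0,0,0],[0,0,0],[0,0,0],[0,0,0],[0,0,0],[0,0,0],[0,0,0],[0,0,0]], gripper=[0,0,0,0,0,0,0,0])

```text
time: 5.9
ee_pos: [0.4713, 0.0805, 0.0693]
tcp_rot: [-180.0, 0.0, 82.6]
wrist_force: [0.4, -0.2, -0.3]
opening: 0.0001
grasp_force: 0.0
```

Emit:
send_rows(linear=[[0,0,0.001],[0,0,0.001],[0,0,0.001],[0,0,0]], twist=[[0,0,0],[0,0,0],[0,0,0],[0,0,0]], gripper=[0,0,0,0])

```text
time: 6.4
ee_pos: [0.4713, 0.0805, 0.0662]
tcp_rot: [-180.0, 0.0, 82.6]
wrist_force: [-0.1, -0.3, 0.1]
opening: -0.0001
grasp_force: 0.0
```

Emit:
send_rows(linear=[[0,0,0.001],[0,0,0.001],[0,0,0]], twist=[[0,0,0],[0,0,0],[0,0,0]], gripper=[0,0,0])

```text
time: 6.78
ee_pos: [0.4714, 0.0805, 0.0658]
tcp_rot: [179.9, -0.0, 82.6]
wrist_force: [-5.5, -1.5, 13.7]
opening: -0.0001
grasp_force: 6.9
```

Run:
```python
from h import *
o=bot.get_obs();print(o["ee_pos"],o["wrist_force"])
s=camera("scene")[170:230,313:393,::-1];w=camera("wrist")[:,:,::-1]
cv2.imwrite("pics/m2.png",np.hstack([cv2.resize(s,(400,300),interpolation=2),cv2.resize(w[40:280,240:560],(400,300))]))
```

```text
[0.47143151 0.08052792 0.06577978] [-5.46811425 -1.51270855 13.74360503]
```

View pics/m2.png

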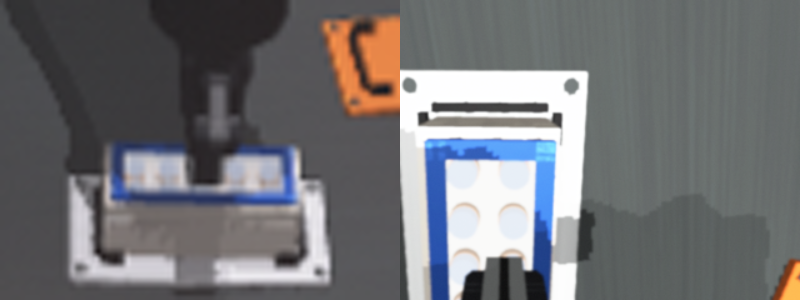

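The lid is shut flat in both views, pressed with 14 N on its stop. I'll back off upward, open, centre and take a look.

Emit:
send_rows(linear=[[0,0,0],[0,0,-0.015],[0,0,-0.03],[0,-0.003,-0.03],[0,-0.003,0],[0,0,0],[0,0,0],[0,0,0]], twist=[[0,0,0],[0,0,0],[0,0,0],[0,0,0],[0,0,0],[0,0,0],[0,0,0],[0,0,0]], gripper=[0,0,0,100,100,100,100,100])

```text
time: 7.88
ee_pos: [0.4651, 0.0812, 0.1386]
tcp_rot: [-179.9, 0.0, 82.6]
wrist_force: [0.2, 0.5, 0.5]
opening: 0.0855
grasp_force: 0.0
```

Run:
```python
from h import *
import json
o=bot.get_obs();w=camera("wrist")[:,:,::-1]
json.dump({k:list(o[k]) for k in("ee_pos","tcp_rot")},open("w2.json","w"));print(o["ee_pos"],o["tcp_rot"],o["opening"])
cv2.imwrite("pics/w2.png",w)
```

```text
[0.4651165 0.0812072 0.1385776] [-1.79936633e+02  2.20284145e-02  8.26078288e+01] 0.08545896939252257
```

View pics/w2.png

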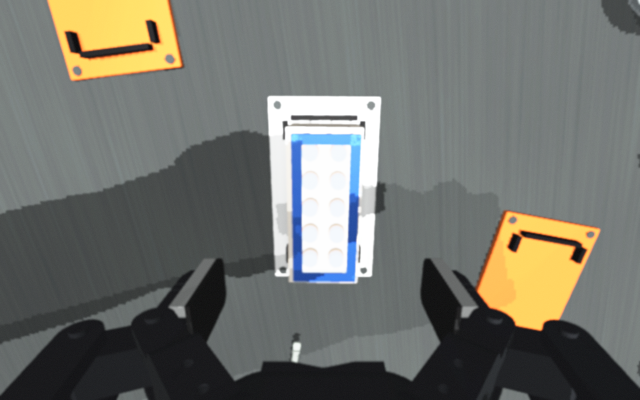

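The lid is shut and its centre line sits at about column 325, within 1 mm of the jaw centre. I'll descend and grip.

Emit:
send_rows(linear=[[0,0.001,0.03],[0,0,0.03],[0,0,0.03],[0,0,0.0195],[0,0,0],[0,0,0]], twist=[[0,0,0],[0,0,0],[0,0,0],[0,0,0],[0,0,0],[0,0,0]], gripper=[100,100,100,100,100,100])

```text
time: 8.68
ee_pos: [0.4668, 0.0812, 0.0306]
tcp_rot: [180.0, -0.0, 82.6]
wrist_force: [-0.2, -0.3, 0.4]
opening: 0.0856
grasp_force: 0.0
```

Emit:
send_rows(linear=[[0,0,0],[0,0,0],[0,0,0],[0,0,0],[0,0,0],[0,0,0],[0,0,0],[0,0,0]], twist=[[0,0,0],[0,0,0],[0,0,0],[0,0,0],[0,0,0],[0,0,0],[0,0,0],[0,0,0]], gripper=[80,70,62,55,50,40,40,40], grip_force=40)

```text
time: 9.68
ee_pos: [0.4664, 0.0812, 0.0302]
tcp_rot: [180.0, -0.0, 82.6]
wrist_force: [-2.0, -0.7, 5.7]
opening: 0.0496
grasp_force: 43.2
```

Emit:
send_rows(linear=[[0,0,-0.005],[0,0,-0.015],[0,0,-0.02],[0,0,-0.03],[0,0,-0.03],[0,0,-0.02],[0,0,0],[0,0,0]], twist=[[0,0,0],[0,0,0],[0,0,0],[0,0,0],[0,0,0],[0,0,0],[0,0,0],[0,0,0]], gripper=[40,40,40,40,40,40,40,40])

```text
time: 10.68
ee_pos: [0.4661, 0.0811, 0.1491]
tcp_rot: [-180.0, 0.0, 82.6]
wrist_force: [-0.2, 0.1, -4.5]
opening: 0.05
grasp_force: 42.6
```

Emit:
send_rows(linear=[[0,0,-0.015],[-0.01,0.01,-0.03],[-0.025,0.02,-0.03],[-0.025,0.025,0],[-0.025,0.025,0],[-0.025,0.015,0],[-0.01,0.005,0],[0,0,0]], twist=[[0,0,0],[0,0,0],[0,0,0],[0,0,0],[0,0,-0.2],[0,0,-0.3],[0,0,-0.3],[0,0,-0.25]], gripper=[40,40,40,40,40,40,40,40])

```text
time: 11.68
ee_pos: [0.5521, -0.0509, 0.2247]
tcp_rot: [-179.9, 0.0, 93.1]
wrist_force: [0.5, 0.6, -3.9]
opening: 0.0496
grasp_force: 43.1
```

Run:
```python
from h import *
import json
o=bot.get_obs();w=camera("wrist")[:,:,::-1]
json.dump({k:list(o[k]) for k in("ee_pos","tcp_rot")},open("w3.json","w"));print(o["ee_pos"],o["tcp_rot"],o["grasp_force"])
cv2.imwrite("pics/w3.png",w)
s=camera("scene")[160:240,150:310,::-1]
cv2.imwrite("pics/s3.png",cv2.resize(s,(800,400),interpolation=2))
```

```text
[ 0.55210987 -0.05088658  0.22469444] [-1.79945483e+02  6.49717430e-04  9.31225934e+01] 43.07118594646454
```

View pics/w3.png

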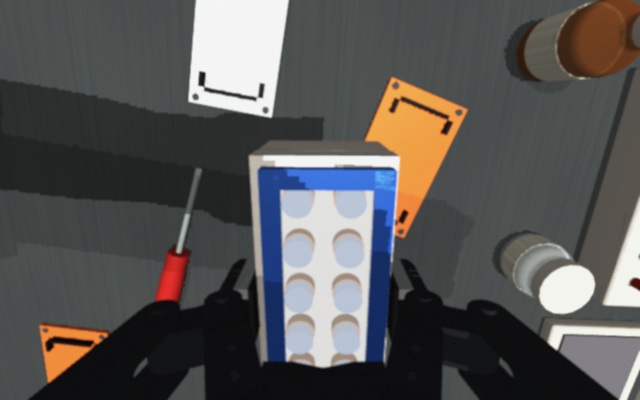

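View pics/s3.png

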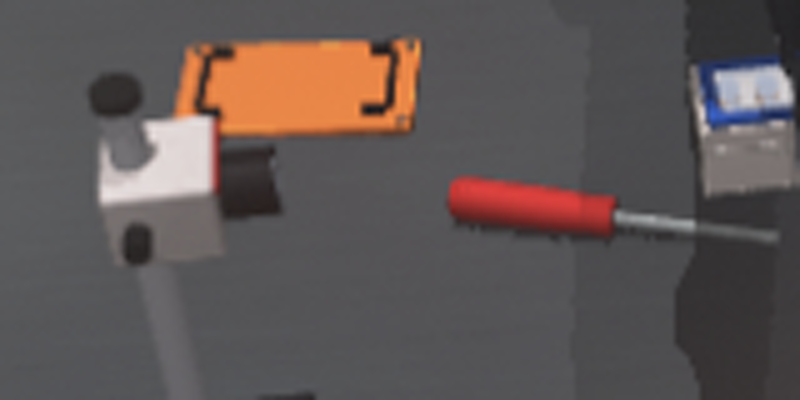

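The cassette is held level with its lid shut. The lens front is at scene (205.6,196.2), which agrees with the first estimate. The remaining move is about 87 mm towards the lens.

Emit:
send_rows(linear=[[-0.015,0.001,0],[-0.02,0,0],[-0.02,0,0],[-0.02,0,0],[-0.012,0,0],[0,0,0],[0,0,0],[0,0,0]], twist=[[0,0,0],[0,0,0],[0,0,0],[0,0,0],[0,0,0],[0,0,0],[0,0,0],[0,0,0]], gripper=[40,40,40,40,40,40,40,40])

```text
time: 12.78
ee_pos: [0.5577, -0.1362, 0.2248]
tcp_rot: [180.0, -0.0, 93.2]
wrist_force: [0.5, -0.6, -3.4]
opening: 0.0495
grasp_force: 43.0
```

Run:
```python
from h import *
o=bot.get_obs();print(o["ee_pos"],o["tcp_rot"],o["grasp_force"])
s=camera("scene")[160:240,170:290,::-1];t=camera("top")[140:220,370:490,::-1]
cv2.imwrite("pics/f.png",np.vstack([cv2.resize(i,(450,300),interpolation=2) for i in(s,t)]))
```

```text
[ 0.55769512 -0.13616569  0.22484524] [ 1.79996371e+02 -6.59399309e-03  9.31519233e+01] 43.036816120147705
```

View pics/f.png

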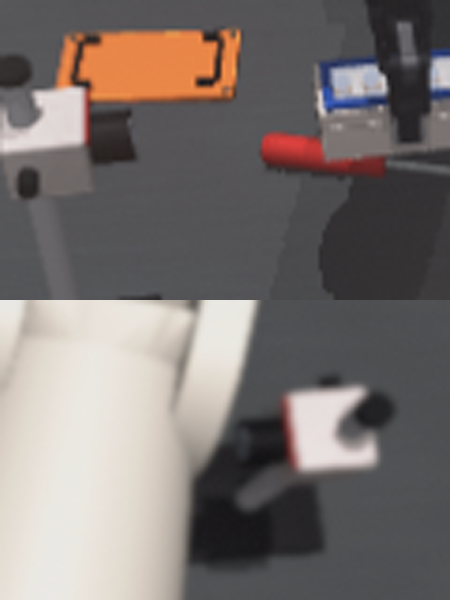

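Run:
```python
from h import *
S=cam("scene");k=lambda p:((proj(S,p)-[170,160])*3.75).round(1)
a=np.radians(93.1);X=np.array([np.cos(a),np.sin(a),0]);Y=np.array([-X[1],X[0],0]);o=np.array([.5577,-.1362,.2006])
for n,p in dict(fb=(-.056,-.025,0),ft=(-.056,-.025,.042),bt=(-.056,.025,.042)).items(): print(n,k(o+X*p[0]+Y*p[1]+[0,0,p[2]]))
L=np.array([.5677,-.3148,.2222])
H=.03
for n,p in dict(lens=(0,0,0),lt=(0,0,.017),lb=(0,0,-.017),hfb=(-H,-.028,-.024),hft=(-H,-.028,.024),hbt=(-H,.028,.024)).items(): print(n,k(L+X*p[0]+Y*p[1]+[0,0,p[2]]))
```

```text
fb [325.2 164.1]
ft [320.6 117.2]
bt [314.   66.5]
lens [131.7 135.7]
lt [128.  116.6]
lb [135.3 154.5]
hfb [ 91.1 197. ]
hft [ 79.5 143.4]
hbt [79.6 85. ]
```

The projected model matches the picture to within a few mm, so I'm handing in.

```bash
python3 -c "
from workcell import ticket
print(ticket.job_done())"
```

```text
the job is handed in; nothing more can be done
None
```

I shut the lid in the nest and handed the job in with the cassette held level at the reader, its barcode about 12 cm from the lens; the last picture agreed with that to within a few mm, and no verdict came back.

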